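# Stack two offcuts with spacer sticks on the drying stand

### The arm

A 6-joint arm with a two-finger parallel gripper is mounted at the origin on a cart in front of the work surface, level with it; the furniture and walls round the work are solid. World frame = base frame: x ahead of the robot, y to its left, z up, the work surface at z = 0. Lengths are in m, angles in degrees, forces in N, time in s.
With the tool pointing down it reaches from about 0.4 to 0.825 m from the base axis. Payload 7 kg.
Tool frame: the origin (TCP) lies at the very end of the fingers, on their centre line; the grasp point (between the pads) lies 19 mm behind it (r.hold_point_z is the distance from the TCP to the grasp point, in m); z points along the fingers, y is the line along which they close (so a half turn about z gives the same grasp; the last joint's range is limited). The gripper opens to 88 mm and grips with 3 to 60 N. Pads are 19 mm wide; open, the fingers measure 130 mm over their backs; the gripper's body (78 mm by 193 mm) begins 47 mm behind the grasp point.
Start: joints at [-60.613, 20.546, 0.682, 0, -70.136, -16.507], TCP at [0.15, -0.658, 0.227] pointing down, gripper open.
Joint ranges: [-176.03, 176.03], [-82.01, 121.73], [-58.28, 71.71], [-173.87, 95.51], [-174.79, -0.11], [-173.66, 173.66]. Speed limits (degrees/s): [136.94, 136.94, 172.46, 180, 180, 180].

### API

Orientations are given as [roll, pitch, yaw] about the fixed x, y, z axes, in that order (R = Rz(yaw) Ry(pitch) Rx(roll)).
In Python, from plant import telemetry, vision, workorder, r gives the robot as it stands.
- The arm moves only by the tool move_arm, never from a script. Its argument "plan" is a list of rows, each a list of 7 numbers: the opening, from -1 (shut) to 1 (fully open), so that 0 is half open, then the shift along the world's x, y, z in m, then the turn, a rotation vector about the world's x, y, z in degrees. In form: [[fingers, dx, dy, dz, ax, ay, az], ...]. A call has 1 to 20 rows; each row shifts and turns the commanded pose from where the row before left it; what a row does not reach is not made up. A row lasts 1/8 s, in which the tool goes at most 62.5 mm and 10.7 degrees, less where a joint would pass 70% of its speed; a pose out of reach is approached as far as the arm can. A call is refused whole if a number of a shift passes 0.0625 or a number of a turn 10.7, either way. A call with a gripper value outside its range is refused whole. The fingers move at their own pace and stop on an object; "force" is the grip in N (left out, the last holds). Time passes only in rows, so rows that do not move let the fingers close. It gives the time, the measured TCP pose, the force, the opening and the grip force at its end, in the units of the state.
- telemetry.get_state(): the state, without advancing time (a new reading comes with each control period).
- vision.capture(name): name is "side" or "top"; returns a dict with "img" (480x640x3 uint8, red, green, blue), "depth" (480x640 float32, m along the optical axis (not along the pixel's ray), 0 where there is no reading), "intrinsics" (3x3 intrinsics, pixels), "R" (3x3) and "t" (3): a world point X has camera coordinates R X + t. Camera axes: x right, y down, z forward; pixel columns grow to the right and rows downward; lengths in m; the calibration is good to about 2 mm. A picture is of the moment at which its call begins.
- workorder.close_job(): hands the job in; it is judged then, once.
The state is a dict: "time_s": time; "joints": joint angles; "qd": joint speeds; "joint_torque": joint torques, N m; "tcp_pos": TCP position; "eef_rot": TCP orientation; "contact_force": force on the tool from outside, world axes, zero at the start; "moment": the same for the moment, N m; "gripper_width": finger opening in m; "gripper_force": force on a finger pad.
Only numpy, scipy, OpenCV 4.12 (cv2) and the standard library are available. Lean on these libraries where they do the work, as an engineer would, in place of code of your own. Each camera call takes 0.05 s, during which the arm holds its last target. There are 200 camera calls.

### The job

Stack the wood to dry on the little stand: lay the long dark board flat along the stand, centred across its two raised bearers, then lay the two short sticks crosswise on the board, one directly above each bearer, and last rest the thick pale block on the two sticks, centred and lying the same way as the board. Leave everything on the stand squarely lined up and let go, and do not disturb the screwdriver or the tape measure.

Things in the scene. Friction and masses are not known exactly. Their poses are not given: they have to be found in the camera images.
- stand: drying stand, fixed to the bench: a flat plywood base 80 mm (own x) by 190 mm (own y) and 9 mm thick, carrying two reddish-brown wooden bearers. Each bearer is 80 mm long along x, 22 mm wide along y and 24 mm high; their centre lines lie at y = +40 mm and y = -40 mm, their tops 33 mm above the bench. Origin: centre of the underside of the base, on the bench top; z up. It looks the same turned half round.
- long_board_mid (a point): the long dark-brown board, 45 mm (own x) by 160 mm (own y) by 20 mm thick (z), about 0.09 kg, lying flat on the bench at the start. The point is its centre, 10 mm above its underside.
- stick_1_mid (a point): one of two equal plain square sticks, 18 mm (own x) by 80 mm (own y) by 18 mm (z), about 0.02 kg, lying on the bench at the start. The point is its centre, 9 mm above its underside. The sticks may be exchanged.
- stick_2_mid (a point): the other of the two equal plain square sticks, 18 mm (own x) by 80 mm (own y) by 18 mm (z), about 0.02 kg; the point is its centre, 9 mm above its underside.
- thick_block_mid (a point): the thick pale wooden block, 50 mm (own x) by 110 mm (own y) by 35 mm high (z), about 0.13 kg, lying flat on the bench at the start. The point is its centre, 17.5 mm above its underside.
- screwdriver: bystander: red-handled screwdriver, 208 mm long (own y), 29 mm thick, lying loose at the back of the bench; origin under its middle. Leave it alone.
- tape_measure: bystander: tape measure, 36 x 76 x 70 mm, standing loose at the back of the bench, toward the right; origin at the centre of its underside. Leave it alone.

How it is judged:
By the outcome, as a careful person would: the job done as asked, in the order asked, and still so for the second after the job is handed in, with the robot touching nothing.
It also fails if it takes over 104 s, if anything falls off the work surface, if the arm or the gripper's body presses on something with over 40 N, if the wrist force passes 120 N, or if a joint passes its speed limit or range.

## Working session

There is one attempt and no reset: what is moved stays moved. The work goes in short steps, Python scripts to look and compute and a tool call to move; the robot and the scene stay as the last step left them, time stands still between calls to the robot, and variables do not carry over. Pictures are saved under pics/ and viewed, at most 14 in all, crops included, and the job is handed in when it is done.

Besides the shell and the picture viewer there is one more tool, called after "Request:" in YAML: its name, and indented under it one key for each argument. move_arm: Moves the arm, as the interface text tells. Its arguments: {"type":"object","properties":{"plan":{"type":"array"},"force":{"type":"number"}},"required":["plan"]}

```bash
mkdir -p pics; ls
python3 - <<'E'
from plant import telemetry, vision, workorder, r
import cv2,numpy as np
s=telemetry.get_state()
for k in s: print(k,np.round(s[k],3))
for n in("side","top"):
    c=vision.capture(n); np.savez(n+".npz",**c)
    cv2.imwrite(f"pics/{n}0.png",c["img"][...,::-1]); print(n,c["intrinsics"],c["R"],c["t"], -c["R"].T@c["t"])
E
```

```text
pics
time_s 0.0
joints [-6.0614e+01  2.0591e+01  6.3400e-01 -1.9000e-02 -7.0137e+01 -1.6506e+01]
qd [ 0.015  0.11   0.028  0.054 -0.089 -0.042]
joint_torque [-0.0000e+00 -5.8272e+01  2.9306e+01  6.9970e+00  7.0000e-03 -0.0000e+00]
tcp_pos [ 0.15  -0.658  0.226]
eef_rot [ 1.79905e+02 -1.00000e-02 -1.67127e+02]
contact_force [-0.749  0.234  0.135]
moment [-0.014 -0.037 -0.024]
gripper_force 0.0
gripper_width 0.088
side [[436.10985259   0.         317.9922997 ]
 [  0.         436.10985259 237.9260033 ]
 [  0.           0.           1.        ]] [[ 0.99929993 -0.02540185  0.02746628]
 [ 0.0143798  -0.41696961 -0.90880667]
 [ 0.03453798  0.9085654  -0.41631243]] [-0.59020818  0.10023845  0.88749034] [ 0.55770146 -0.77953901  0.47678146]
top [[563.59696243   0.         320.3759945 ]
 [  0.         563.59696243 235.61494202]
 [  0.           0.           1.        ]] [[ 0.02077556 -0.99968629  0.0139889 ]
 [-0.99860577 -0.02142818 -0.04824264]
 [ 0.04852726 -0.01296713 -0.99873768]] [0.10504611 0.61659233 1.04323678] [0.56292484 0.13175339 1.07019644]
```

View pics/top0.png

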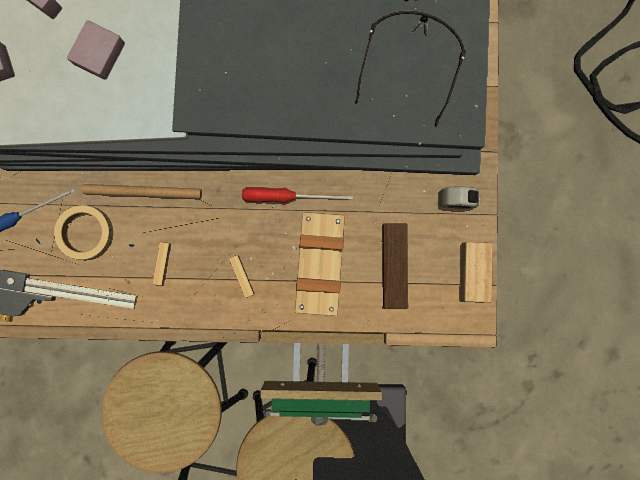

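View pics/side0.png

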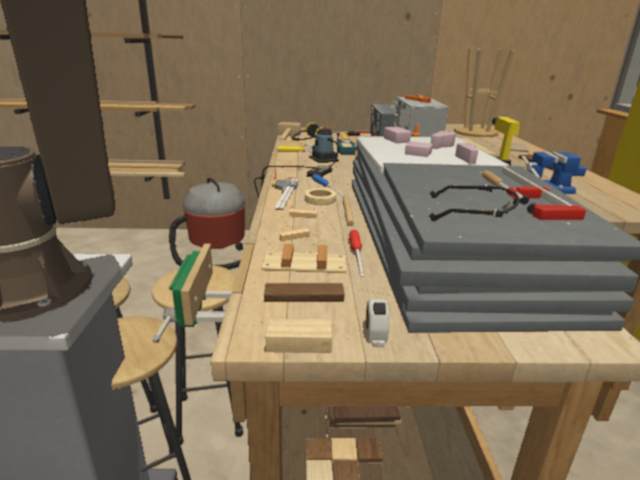

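The top view shows the sticks at (161,264) and (241,276), stand (321,264), board (395,265) and block (477,271). The screwdriver is at (297,196) and the tape at (459,197). The side view shows the same row: block (299,335), board (304,292), stand (304,262), sticks (295,235) and (303,213).

```bash
cat > h.py <<'E'
import cv2,numpy as np
def cloud(c):
    d=c["depth"].astype(float);K=c["intrinsics"];v,u=np.mgrid[:480,:640]
    P=np.stack([(u-K[0,2])*d/K[0,0],(v-K[1,2])*d/K[1,1],d],-1)
    X=(P-c["t"])@c["R"]; X[d==0]=np.nan
    return X
def rect(X,box,zlo,zhi):
    "world box x0,x1,y0,y1 -> minAreaRect of points in height band: centre, sizes, yaw of long axis"
    x,y,z=X[...,0],X[...,1],X[...,2]
    m=(x>box[0])&(x<box[1])&(y>box[2])&(y<box[3])&(z>zlo)&(z<zhi)
    p=X[m]
    (cx,cy),(w,h),a=cv2.minAreaRect((p[:,:2]*1000).astype(np.float32))
    if w<h: w,h,a=h,w,a+90
    return np.round([cx,cy,w,h,(a+90)%180-90,np.median(p[:,2])*1000,p[:,2].std()*1000,len(p)],1)
def ray(c,u,v,z):
    K=c["intrinsics"];d=np.linalg.inv(K)@[u,v,1]@c["R"];o=-c["R"].T@c["t"]
    return o+d*(z-o[2])/d[2]
E
python3 - <<'E'
from h import *
C={n:dict(np.load(n+".npz")) for n in("top","side")}
c=C["top"];X=cloud(c); 
for n,u,v in[("st1",161,264),("st2",241,276),("base",321,264),("b1",321,242),("b2",319,286),("board",395,265),("block",477,271),("bench",280,270),("bench",430,270),("scr",270,196),("tape",459,197)]: print(n,X[v,u].round(4))
S=cloud(C["side"])
for n,u,v in[("block",299,326),("board",304,290),("st",295,234),("bench",300,310)]: print("side",n,S[v,u].round(4))
E
```

```text
st1 [0.555  0.4118 0.0226]
st2 [0.5357 0.2642 0.0174]
base [0.5611 0.1157 0.0082]
b1 [0.6015 0.1169 0.0346]
b2 [0.5208 0.1189 0.0333]
board [ 0.5621 -0.0219  0.0213]
block [ 0.5542 -0.1709  0.0363]
bench [ 0.5481  0.193  -0.0006]
bench [ 0.554  -0.0917  0.0008]
scr [0.6856 0.2135 0.024 ]
tape [ 0.6871 -0.1301  0.061 ]
side block [ 0.5532 -0.174   0.0359]
side board [ 0.5613 -0.0345  0.0211]
side st [0.5371 0.2507 0.0149]
side bench [ 0.5541 -0.0744  0.0007]
```

```bash
cat > meas.py <<'E'
from h import *
B=dict(st1=(.48,.63,.36,.46,.011,.027),st2=(.46,.61,.22,.31,.011,.026),bear=(.45,.67,.06,.175,.026,.042),
 far=(.57,.63,.06,.175,.026,.042),near=(.49,.55,.06,.175,.026,.042),
 board=(.46,.66,-.065,.02,.013,.03),block=(.46,.64,-.23,-.12,.028,.045),base=(.45,.67,.05,.185,.0055,.042),
 scr=(.655,.72,.08,.31,.006,.04),tape=(.65,.73,-.2,-.08,.01,.09))
if __name__=="__main__":
  for n in("top","side"):
    c=dict(np.load(n+".npz"));X=cloud(c)
    for k,b in B.items():
        try: print(n,k,rect(X,b[:4],*b[4:]))
        except Exception as e: print(n,k,"none")
  c=dict(np.load("top.npz"));hsv=cv2.cvtColor(c["img"],cv2.COLOR_RGB2HSV)
  for u,v in[(161,264),(241,276),(321,242),(395,265),(477,271),(321,264),(200,270),(280,270)]: print(u,v,hsv[v,u])
E
python3 meas.py
```

```text
top st1 [557.9 425.1  80.   40.9  -8.5  18.2   2.3 457. ]
top st2 [535.8 264.3  79.7  18.7  24.3  18.5   2.1 433. ]
top bear [ 562.1  118.6  102.    79.9   -3.1   33.4    1.9 1045. ]
top far [602.  116.4  79.7  22.1  86.9  33.4   1.9 521. ]
top near [522.3 120.7  79.9  22.1  87.   33.4   1.9 524. ]
top board [ 5.614e+02 -2.280e+01  1.589e+02  4.560e+01  1.300e+00  2.060e+01
  2.100e+00  2.094e+03]
top block [ 5.691e+02 -1.743e+02  1.411e+02  5.190e+01 -7.000e-01  3.550e+01
  2.000e+00  1.656e+03]
top base [ 5.609e+02  1.181e+02  2.225e+02  1.308e+02 -3.800e+00  1.050e+01
  1.040e+01  4.266e+03]
top scr [675.4 186.7 206.5  62.1  81.2  23.9   6.5 941. ]
top tape [ 689.4 -143.2   76.1   36.3   88.5   58.1   14.2  783. ]
side st1 [555.6 421.2  80.2  41.1  -5.9  17.4   2.7 127. ]
side st2 [534.2 261.6  80.   23.5  27.7  17.6   2.6 162. ]
side bear [560.6 116.7 100.9  82.3  -2.2  33.5   1.9 357. ]
side far [600.5 115.1  82.3  21.1  87.8  33.6   1.9 181. ]
side near [521.  118.6  80.4  21.5  86.8  33.5   2.  176. ]
side board [ 560.   -24.4  159.5   48.4    1.4   20.4    2.1 1126. ]
side block [ 568.7 -176.2  143.    52.6   -1.7   35.5    1.9 1380. ]
side base [ 560.8  121.2  189.7   93.    -2.8   10.2    9.9 1594. ]
side scr [679.1 172.  180.8  40.3  83.6  22.9   6.3 277. ]
side tape [ 687.9 -150.3   65.5   35.9   89.5   44.6   17.1  896. ]
161 264 [ 19 113 209]
241 276 [ 20 114 211]
321 242 [ 13 160 167]
395 265 [ 13 123  79]
477 271 [ 17 116 208]
321 264 [ 18 113 194]
200 270 [ 17 112 152]
280 270 [ 19 112 153]
```

```bash
python3 - <<'E'
s=open('h.py').read()
s=s.replace("    p=X[m]\n","    n,l,st,_=cv2.connectedComponentsWithStats(cv2.morphologyEx(m.astype(np.uint8),cv2.MORPH_CLOSE,np.ones((3,3))));m=m&(l==1+np.argmax(st[1:,4])) if comp else m\n    p=X[m]\n").replace("zlo,zhi)","zlo,zhi,comp=True)",1)
open('h.py','w').write(s)
E
sed -i "s/rect(X,b\[:4\],\*b\[4:\])/rect(X,b[:4],*b[4:],k!='bear')/" meas.py
python3 meas.py | grep -E "st1|st2|block|board|scr|tape|bear"
```

```text
top st1 [556.2 414.3  80.   19.2  -8.2  18.2   2.3 455. ]
top st2 [535.8 264.3  79.7  18.7  24.3  18.5   2.1 433. ]
top bear [ 562.1  118.6  102.    79.9   -3.1   33.4    1.9 1045. ]
top board [ 5.614e+02 -2.280e+01  1.589e+02  4.560e+01  1.300e+00  2.060e+01
top block [ 5.534e+02 -1.741e+02  1.097e+02  5.190e+01 -7.000e-01  3.550e+01
top scr [682.2 173.6 185.7  37.9  87.5  24.3   5.8 892. ]
top tape [ 689.4 -143.2   76.1   36.3   88.5   58.1   14.2  783. ]
side st1 [555.6 421.2  80.2  41.1  -5.9  17.4   2.7 127. ]
side st2 [534.2 261.6  80.   23.5  27.7  17.6   2.6 162. ]
side bear [560.6 116.7 100.9  82.3  -2.2  33.5   1.9 357. ]
side board [ 560.   -24.4  159.5   48.4    1.4   20.4    2.1 1126. ]
side block [ 552.1 -175.7  109.8   52.6   -1.7   35.5    1.9 1377. ]
side scr [683.2 171.2 182.   35.7 -89.4  23.1   6.2 274. ]
side tape [ 687.9 -150.3   65.5   35.9   89.5   44.6   17.1  896. ]
```

Request:
move_arm:
  plan:
    - [1,0.0293,0.0453,-0.009,0,0,-0.8]
    - [1,0.0293,0.0453,-0.009,0,0,-0.8]
    - [1,0.0293,0.0453,-0.009,0,0,-0.8]
    - [1,0.0293,0.0453,-0.009,0,0,-0.8]
    - [1,0.0293,0.0453,-0.009,0,0,-0.8]
    - [1,0.0293,0.0453,-0.009,0,0,-0.8]
    - [1,0.0293,0.0453,-0.009,0,0,-0.8]
    - [1,0.0293,0.0453,-0.009,0,0,-0.8]
    - [1,0.0293,0.0453,-0.009,0,0,-0.8]
    - [1,0.0293,0.0453,-0.009,0,0,-0.8]
    - [1,0.0293,0.0453,-0.009,0,0,-0.8]
    - [1,0.0293,0.0453,-0.009,0,0,-0.8]
    - [1,0.0293,0.0453,-0.009,0,0,-0.8]
    - [1,0.0293,0.0453,-0.009,0,0,-0.8]
    - [1,0,0,0,0,0,0]
    - [1,0,0,0,0,0,0]
  force: 20

```text
time_s: 2.1
tcp_pos: [0.56, -0.0238, 0.1]
eef_rot: [-180.0, -0.1, -178.3]
contact_force: [-0.2, -0.6, -0.2]
gripper_width: 0.0879
gripper_force: 0.0
```

Run:
```python
from plant import telemetry,vision
import numpy as np,cv2
s=telemetry.get_state(); print(np.round(s["joints"],2))
c=vision.capture("side");cv2.imwrite("pics/s1.png",cv2.resize(c["img"][150:400,180:430,::-1],(600,600)))
```

```text
[ 1.7570e+01  1.6570e+01 -2.3320e+01 -1.0000e-02 -5.0190e+01 -1.0585e+02]
```

View pics/s1.png

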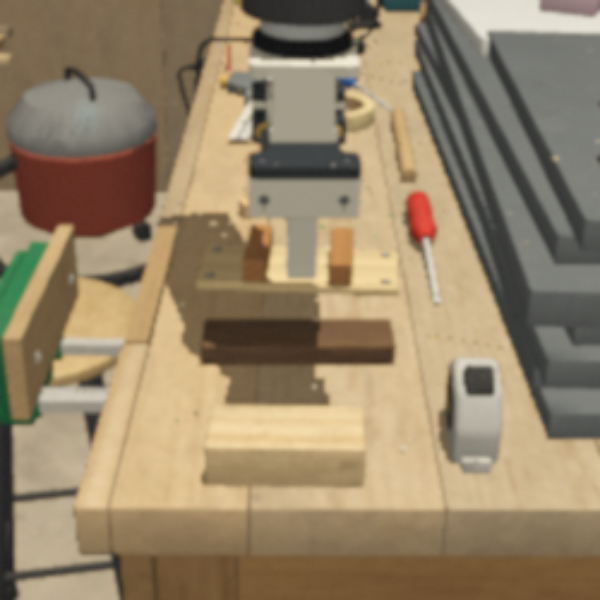

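Hand (crop 300,240) hangs over the board (crop 298,342), nothing disturbed; the screwdriver and tape are clear. Going down and gripping.

Request:
move_arm:
  plan:
    - [1,0.0007,0,-0.03,0,0,-0.4]
    - [1,0,0,-0.03,0,0,0]
    - [1,0,0,-0.02,0,0,0]
    - [1,0,0,-0.01,0,0,0]
    - [1,0,0,-0.004,0,0,0]
    - [1,0,0,0,0,0,0]
    - [-1,0,0,0,0,0,0]
    - [-1,0,0,0,0,0,0]
    - [-1,0,0,0,0,0,0]
    - [-1,0,0,0,0,0,0]
    - [-1,0,0,0,0,0,0]
    - [-1,0,0,0,0,0,0]
  force: 25

```text
time_s: 3.65
tcp_pos: [0.5614, -0.0238, 0.0066]
eef_rot: [180.0, 0.0, -178.7]
contact_force: [-0.5, 0.7, 0.3]
gripper_width: 0.0448
gripper_force: 25.0
```

Request:
move_arm:
  plan:
    - [-1,0,0,0.02,0,0,0]
    - [-1,0,0,0.04,0,0,0]
    - [-1,0,0.01,0.02,0,0,0]
    - [-1,0.0007,0.03,0,0,0,-2]
    - [-1,0,0.04,0,0,0,-2.2]
    - [-1,0,0.04,0,0,0,0]
    - [-1,0,0.0213,0,0,0,0]
    - [-1,0,0,0,0,0,0]
    - [-1,0,0,-0.025,0,0,0]
    - [-1,0,0,-0.012,0,0,0]
    - [-1,0,0,-0.006,0,0,0]
    - [-1,0,0,0,0,0,0]
    - [-1,0,0,0,0,0,0]

```text
time_s: 5.28
tcp_pos: [0.5624, 0.1175, 0.0441]
eef_rot: [180.0, 0.0, 177.1]
contact_force: [-0.3, -0.4, -1.6]
gripper_width: 0.0448
gripper_force: 25.0
```

```bash
cat > see.py <<'E'
from plant import telemetry,vision
from h import *
import sys
def look(boxes,views=("top","side")):
    s=telemetry.get_state(); print(np.round(s["tcp_pos"],4),np.round(s["eef_rot"],1),np.round(s["contact_force"],1),round(s["gripper_width"],4))
    for n in views:
        c=vision.capture(n);np.savez(n+".npz",**c);X=cloud(c)
        for k,b in boxes.items():
            try: print(n,k,*rect(X,b[:4],*b[4:]))
            except Exception as e: print(n,k,"none",e)
E
python3 - <<'E'
from see import *
look(dict(board=(.46,.66,.07,.17,.046,.063)))
c=dict(np.load("side.npz"));cv2.imwrite("pics/s2.png",cv2.resize(c["img"][150:350,220:420,::-1],(600,600)))
E
```

```text
[0.5624 0.1175 0.0441] [180.    0.  177.1] [-0.3 -0.4 -1.6] 0.0448
top board none attempt to get argmax of an empty sequence
side board 561.7 112.2 160.1 70.1 3.3 57.7 3.8 839.0
```

View pics/s2.png

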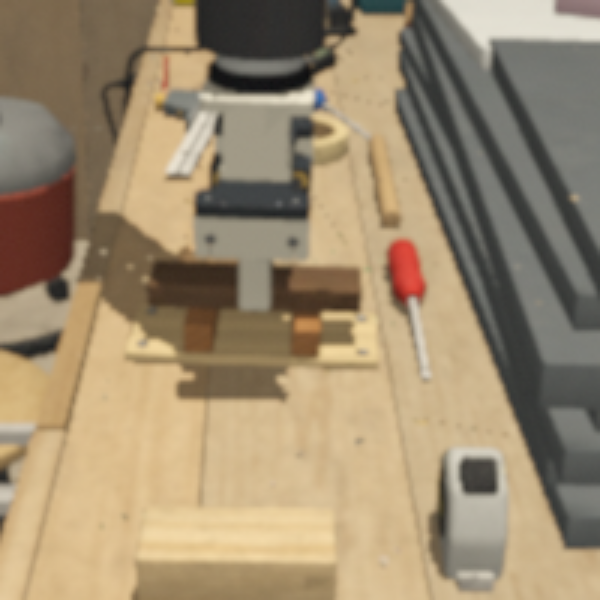

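The board hangs level just above both bearers (crop: board 150–360 at row 285, bearers at 200 and 305). The side view puts it about 1 mm too far in x. I'll correct that, lower it and release.

Request:
move_arm:
  plan:
    - [-1,-0.001,0,-0.002,0,0,0]
    - [-1,0,0,-0.0015,0,0,0]
    - [-1,0,0,-0.001,0,0,0]
    - [-1,0,0,0,0,0,0]
    - [-1,0,0,0,0,0,0]

```text
time_s: 6.0
tcp_pos: [0.561, 0.1175, 0.0396]
eef_rot: [-180.0, 0.0, 177.1]
contact_force: [-2.6, -0.1, 5.4]
gripper_width: 0.0445
gripper_force: 25.0
```

Request:
move_arm:
  plan:
    - [0.4,0,0,0,0,0,0]
    - [0.4,0,0,0,0,0,0]
    - [0.4,0,0,0,0,0,0]
    - [0.4,0,0,0.02,0,0,0]
    - [0.4,0,0,0.04,0,0,0]
    - [0.2,-0.005,0.03,0,0,0,6]
    - [0.2,-0.007,0.04,0,0,0,7.4]
    - [0,-0.007,0.04,0,0,0,7]
    - [0,-0.007,0.036,0,0,0,7]
    - [0,0,0,0,0,0,0]
    - [0,0,0,0,0,0,0]

```text
time_s: 7.38
tcp_pos: [0.5348, 0.2633, 0.0988]
eef_rot: [-180.0, -0.0, -155.6]
contact_force: [-0.5, -0.0, -0.6]
gripper_width: 0.0436
gripper_force: 0.0
```

Run:
```python
from see import *
look(dict(board=(.46,.66,.07,.17,.043,.063)))
```

```text
[0.5348 0.2633 0.0988] [-180.    -0.  -155.6] [-0.5 -0.  -0.6] 0.0436
top board 560.9 118.1 160.0 44.9 -3.0 53.6 1.8 2198.0
side board 559.0 116.3 157.9 50.0 -2.5 53.3 3.2 865.0
```

Board sits within about 1.3 mm of centre, heading matched, height 53 mm. Now the first stick.

Request:
move_arm:
  plan:
    - [0,0.0004,0,-0.03,0,0,0]
    - [0,0,0,-0.03,0,0,0]
    - [0,0,0,-0.02,0,0,0]
    - [0,0,0,-0.01,0,0,0]
    - [0,0,0,-0.004,0,0,0]
    - [0,0,0,0,0,0,0]
    - [-1,0,0,0,0,0,0]
    - [-1,0,0,0,0,0,0]
    - [-1,0,0,0,0,0,0]
    - [-1,0,0,0,0,0,0]
    - [-1,0,0,0,0,0,0]
  force: 15

```text
time_s: 8.85
tcp_pos: [0.5355, 0.2637, 0.0054]
eef_rot: [180.0, 0.0, -155.5]
contact_force: [-0.7, 0.2, 3.6]
gripper_width: 0.0178
gripper_force: 15.0
```

Request:
move_arm:
  plan:
    - [-1,0,0,0.02,0,0,0]
    - [-1,0,0,0.045,0,0,0]
    - [-1,0,0,0.045,0,0,0]
    - [-1,0.0082,-0.0184,0,0,0,7.8]
    - [-1,0.0082,-0.0184,0,0,0,7.8]
    - [-1,0.0082,-0.0184,0,0,0,7.8]
    - [-1,0.0082,-0.0184,0,0,0,7.8]
    - [-1,0.0082,-0.0184,0,0,0,7.8]
    - [-1,0.0082,-0.0184,0,0,0,7.8]
    - [-1,0.0082,-0.0184,0,0,0,7.8]
    - [-1,0.0082,-0.0184,0,0,0,7.8]
    - [-1,0,0,0,0,0,0]
    - [-1,0,0,-0.03,0,0,0]
    - [-1,0,0,-0.015,0,0,0]
    - [-1,0,0,-0.005,0,0,0]
    - [-1,0,0,0,0,0,0]
    - [-1,0,0,0,0,0,0]

```text
time_s: 10.98
tcp_pos: [0.6016, 0.1166, 0.0659]
eef_rot: [-179.9, 0.0, -93.1]
contact_force: [-0.1, 0.3, -0.3]
gripper_width: 0.0179
gripper_force: 15.0
```

Run:
```python
from see import *
look({},("side",))
c=dict(np.load("side.npz"));cv2.imwrite("pics/s3.png",cv2.resize(c["img"][150:350,220:420,::-1],(600,600)))
```

```text
[0.6016 0.1166 0.0659] [-179.9    0.   -93.1] [-0.1  0.3 -0.3] 0.0179
```

View pics/s3.png

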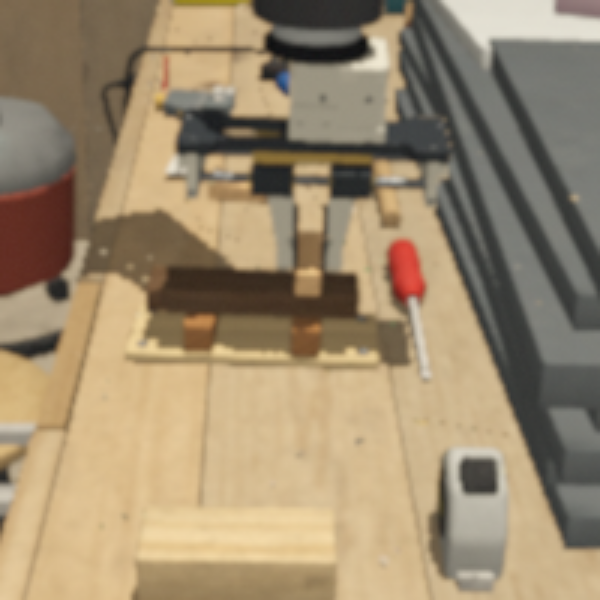

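The stick hangs crosswise over the far bearer (crop 308,270 above 305,335), with fingers clear. Lowering and releasing.

Request:
move_arm:
  plan:
    - [-1,0,0,-0.004,0,0,0]
    - [-1,0,0,-0.002,0,0,0]
    - [-1,0,0,-0.001,0,0,0]
    - [-1,0,0,0,0,0,0]
    - [-1,0,0,0,0,0,0]

```text
time_s: 11.65
tcp_pos: [0.601, 0.1162, 0.0584]
eef_rot: [180.0, -0.0, -93.1]
contact_force: [-3.5, -0.1, 4.8]
gripper_width: 0.0182
gripper_force: 15.0
```

Request:
move_arm:
  plan:
    - [-0.3,0,0,0,0,0,0]
    - [-0.3,0,0,0,0,0,0]
    - [-0.3,0,0,0,0,0,0]
    - [-0.3,0,0,0.02,0,0,0]
    - [-0.3,0,0,0.04,0,0,0]
    - [0,-0.0045,0.0298,0,0,0,-9.5]
    - [0,-0.0045,0.0298,0,0,0,-9.5]
    - [0,-0.0045,0.0298,0,0,0,-9.5]
    - [0,-0.0045,0.0298,0,0,0,-9.5]
    - [0,-0.0045,0.0298,0,0,0,-9.5]
    - [0,-0.0045,0.0298,0,0,0,-9.5]
    - [0,-0.0045,0.0298,0,0,0,-9.5]
    - [0,-0.0045,0.0298,0,0,0,-9.5]
    - [0,-0.0045,0.0298,0,0,0,-9.5]
    - [0,-0.0045,0.0298,0,0,0,-9.5]
    - [0,0,0,0,0,0,0]
    - [0,0,0,0,0,0,0]

```text
time_s: 13.78
tcp_pos: [0.5559, 0.414, 0.1177]
eef_rot: [-180.0, -0.0, 172.0]
contact_force: [0.0, -0.5, -0.8]
gripper_width: 0.0439
gripper_force: 0.0
```

Run:
```python
from see import *
look(dict(stickfar=(.57,.63,.06,.175,.063,.085),board=(.46,.59,.07,.17,.043,.063)))
```

```text
[0.5559 0.414  0.1177] [-180.   -0.  172.] [ 0.  -0.5 -0.8] 0.0439
top stickfar 601.7 115.8 79.4 18.0 87.0 71.5 2.0 456.0
top board 535.6 119.4 109.2 44.9 -2.9 53.5 1.9 1502.0
side stickfar 600.0 114.6 84.4 17.6 86.0 71.6 2.3 142.0
side board 535.3 116.9 110.6 49.3 -2.8 53.2 3.2 609.0
```

First stick is within 0.6 mm of the bearer line. Now the second stick.

Request:
move_arm:
  plan:
    - [0,0,0,-0.04,0,0,-0.2]
    - [0,0,0,-0.035,0,0,0]
    - [0,0,0,-0.02,0,0,0]
    - [0,0,0,-0.012,0,0,0]
    - [0,0,0,-0.005,0,0,0]
    - [0,0,0,0,0,0,0]
    - [-1,0,0,0,0,0,0]
    - [-1,0,0,0,0,0,0]
    - [-1,0,0,0,0,0,0]
    - [-1,0,0,0,0,0,0]
    - [-1,0,0,0,0,0,0]
  force: 15

```text
time_s: 15.25
tcp_pos: [0.5561, 0.4144, 0.0064]
eef_rot: [180.0, 0.0, 171.7]
contact_force: [-0.7, 0.0, 2.8]
gripper_width: 0.018
gripper_force: 15.0
```

Request:
move_arm:
  plan:
    - [-1,0,0,0.02,0,0,0]
    - [-1,0,0,0.045,0,0,0]
    - [-1,-0.0004,0,0.045,0,0,0.3]
    - [-1,-0.0034,-0.0294,0,0,0,9.5]
    - [-1,-0.0034,-0.0294,0,0,0,9.5]
    - [-1,-0.0034,-0.0294,0,0,0,9.5]
    - [-1,-0.0034,-0.0294,0,0,0,9.5]
    - [-1,-0.0034,-0.0294,0,0,0,9.5]
    - [-1,-0.0034,-0.0294,0,0,0,9.5]
    - [-1,-0.0034,-0.0294,0,0,0,9.5]
    - [-1,-0.0034,-0.0294,0,0,0,9.5]
    - [-1,-0.0034,-0.0294,0,0,0,9.5]
    - [-1,-0.0034,-0.0294,0,0,0,9.5]
    - [-1,0,0,0,0,0,0]
    - [-1,0,0,-0.03,0,0,0]
    - [-1,0,0,-0.015,0,0,0]
    - [-1,0,0,-0.006,0,0,0]
    - [-1,0,0,0,0,0,0]
    - [-1,0,0,0,0,0,0]

```text
time_s: 17.62
tcp_pos: [0.5221, 0.1207, 0.0657]
eef_rot: [-180.0, 0.0, -93.0]
contact_force: [0.0, 0.9, -0.1]
gripper_width: 0.0179
gripper_force: 15.0
```

Request:
move_arm:
  plan:
    - [-1,0,-0.0003,-0.004,0,0,0]
    - [-1,0,0,-0.001,0,0,0]
    - [-1,0,0,-0.001,0,0,0]
    - [-1,0,0,0,0,0,0]
    - [-1,0,0,0,0,0,0]

```text
time_s: 18.25
tcp_pos: [0.5217, 0.12, 0.0594]
eef_rot: [-180.0, 0.0, -93.0]
contact_force: [-2.9, -0.2, 4.8]
gripper_width: 0.0177
gripper_force: 15.0
```

Request:
move_arm:
  plan:
    - [-0.3,0,0,0,0,0,0]
    - [-0.3,0,0,0,0,0,0]
    - [-0.3,0,0,0,0,0,0]
    - [-0.3,0,0,0.02,0,0,0]
    - [-0.3,0,0,0.04,0,0,0]
    - [0,0.0031,-0.0295,0,0,0,-8.8]
    - [0.3,0.0031,-0.0295,0,0,0,-8.8]
    - [0.8,0.0031,-0.0295,0,0,0,-8.8]
    - [0.8,0.0031,-0.0295,0,0,0,-8.8]
    - [0.8,0.0031,-0.0295,0,0,0,-8.8]
    - [0.8,0.0031,-0.0295,0,0,0,-8.8]
    - [0.8,0.0031,-0.0295,0,0,0,-8.8]
    - [0.8,0.0031,-0.0295,0,0,0,-8.8]
    - [0.8,0.0031,-0.0295,0,0,0,-8.8]
    - [0.8,0.0031,-0.0295,0,0,0,-8.8]
    - [0.8,0,0,0,0,0,0]
    - [0.8,0,0,0,0,0,0]

```text
time_s: 20.38
tcp_pos: [0.5524, -0.1748, 0.1188]
eef_rot: [180.0, -0.0, 179.1]
contact_force: [-0.1, 0.1, -0.2]
gripper_width: 0.079
gripper_force: 0.0
```

Run:
```python
from see import *
look(dict(stickfar=(.57,.63,.06,.175,.063,.085),sticknear=(.49,.55,.06,.175,.063,.085)))
c=dict(np.load("top.npz"));cv2.imwrite("pics/t4.png",cv2.resize(c["img"][160:340,220:520,::-1],(800,480)))
```

```text
[ 0.5524 -0.1748  0.1188] [180.   -0.  179.1] [-0.1  0.1 -0.2] 0.079
top stickfar 601.8 115.8 79.5 18.2 86.9 71.4 1.9 458.0
top sticknear 522.6 119.7 79.7 18.1 87.3 71.6 1.8 463.0
side stickfar 602.3 121.6 61.9 13.1 85.2 71.7 0.8 50.0
side sticknear none attempt to get argmax of an empty sequence
```

View pics/t4.png

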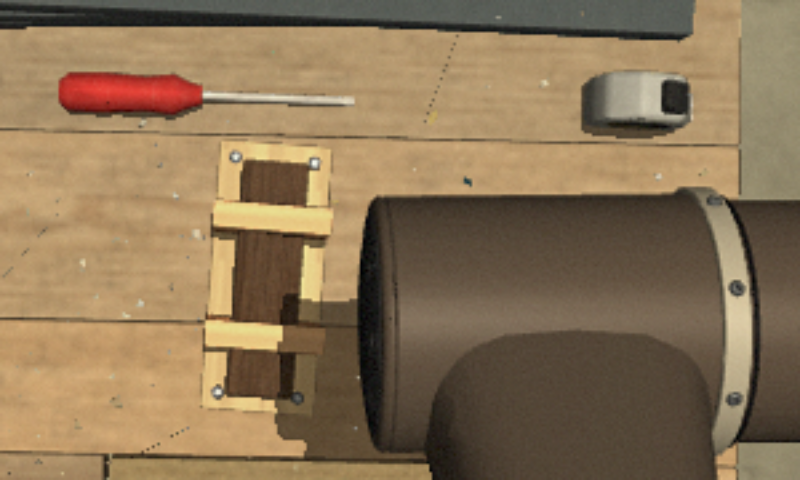

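Both sticks lie square on the board above the bearers (crop (270,217) and (262,337)). The screwdriver and tape are undisturbed. Now the block.

Request:
move_arm:
  plan:
    - [0.8,0.0004,0,-0.04,0,0,-0.1]
    - [0.8,0,0,-0.035,0,0,0]
    - [0.8,0,0,-0.02,0,0,0]
    - [0.8,0,0,-0.01,0,0,0]
    - [0.8,0,0,-0.004,0,0,0]
    - [0.8,0,0,0,0,0,0]
    - [-1,0,0,0,0,0,0]
    - [-1,0,0,0,0,0,0]
    - [-1,0,0,0,0,0,0]
    - [-1,0,0,0,0,0,0]
    - [-1,0,0,0,0,0,0]
  force: 30

```text
time_s: 21.85
tcp_pos: [0.5531, -0.175, 0.0103]
eef_rot: [-180.0, 0.0, 178.9]
contact_force: [-1.4, 0.2, 3.4]
gripper_width: 0.0494
gripper_force: 30.0
```

Request:
move_arm:
  plan:
    - [-1,0,0,0.02,0,0,0]
    - [-1,0,0,0.045,0,0,0]
    - [-1,0,0,0.05,0,0,0]
    - [-1,0.0015,0.0247,0,0,0,-0.9]
    - [-1,0.002,0.04,0,0,0,-1]
    - [-1,0.002,0.048,0,0,0,0]
    - [-1,0.001,0.05,0,0,0,0]
    - [-1,0.001,0.05,0,0,0,0]
    - [-1,0.001,0.045,0,0,0,0]
    - [-1,0,0.025,0,0,0,0]
    - [-1,0,0.01,0,0,0,0]
    - [-1,0,0,0,0,0,0]
    - [-1,0,0,-0.02,0,0,0]
    - [-1,0,0,-0.012,0,0,0]
    - [-1,0,0,-0.005,0,0,0]
    - [-1,0,0,0,0,0,0]
    - [-1,0,0,0,0,0,0]

```text
time_s: 23.98
tcp_pos: [0.5619, 0.1177, 0.0886]
eef_rot: [180.0, 0.0, 177.0]
contact_force: [1.3, -0.0, -2.1]
gripper_width: 0.0499
gripper_force: 30.0
```

Run:
```python
from see import *
look(dict(block=(.46,.66,.07,.17,.112,.122)),("side",))
c=dict(np.load("side.npz"));cv2.imwrite("pics/s5.png",cv2.resize(c["img"][150:350,220:420,::-1],(600,600)))
```

```text
[0.5619 0.1177 0.0886] [180.   0. 177.] [ 1.3 -0.  -2.1] 0.0499
side block 560.2 106.2 109.7 68.1 -1.2 114.0 1.6 356.0
```

View pics/s5.png

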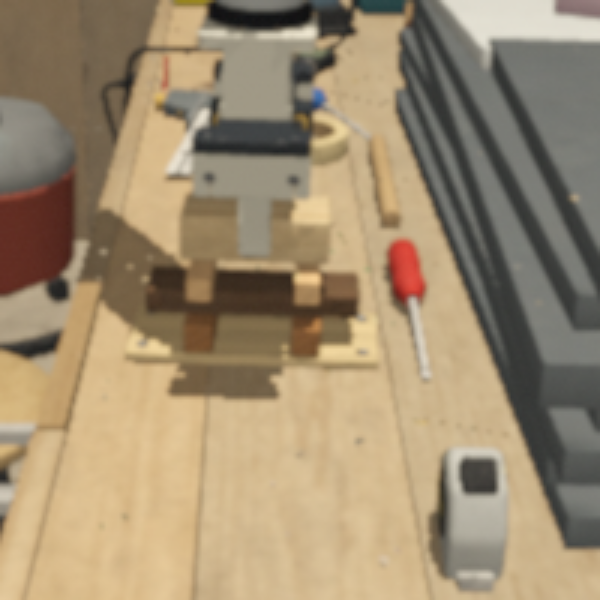

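The block is level and centred above both sticks (crop 182–330, sticks at 200 and 307). Lowering.

Request:
move_arm:
  plan:
    - [-1,0,0,-0.004,0,0,0]
    - [-1,0,0,-0.002,0,0,0]
    - [-1,0,0,-0.0012,0,0,0]
    - [-1,0,0,0,0,0,0]
    - [-1,0,0,0,0,0,0]

```text
time_s: 24.65
tcp_pos: [0.5614, 0.1177, 0.0813]
eef_rot: [-180.0, 0.0, 177.0]
contact_force: [-3.8, 0.1, 5.1]
gripper_width: 0.0498
gripper_force: 30.0
```

Request:
move_arm:
  plan:
    - [0.5,0,0,0,0,0,0]
    - [0.5,0,0,0,0,0,0]
    - [0.5,0,0,0,0,0,0]
    - [0.5,0,0,0.02,0,0,0]
    - [0.5,0,0,0.05,0,0,0]
    - [0.5,0,0,0.05,0,0,0]
    - [0.5,0,-0.04,0,0,0,0]
    - [0.5,0,-0.05,0,0,0,0]
    - [0.5,0,-0.05,0,0,0,0]
    - [0.5,0,-0.05,0,0,0,0]
    - [0.5,0,-0.05,0,0,0,0]
    - [0.5,0,-0.05,0,0,0,0]
    - [0.5,0,0,0,0,0,0]
    - [0.5,0,0,0,0,0,0]

```text
time_s: 26.4
tcp_pos: [0.5614, -0.1724, 0.2006]
eef_rot: [180.0, -0.0, 176.9]
contact_force: [-0.3, -0.1, 1.1]
gripper_width: 0.0657
gripper_force: 0.0
```

Run:
```python
from see import *
look(dict(block=(.46,.66,.07,.17,.096,.116),scr=(.655,.72,.08,.31,.006,.04),tape=(.65,.73,-.2,-.08,.01,.09)))
a=[dict(np.load(n+".npz"))["img"][160:360,200:500,::-1] for n in("top","side")]
cv2.imwrite("pics/f.png",cv2.resize(np.vstack(a),(450,600)))
```

```text
[ 0.5614 -0.1724  0.2006] [180.   -0.  176.9] [-0.3 -0.1  1.1] 0.0657
top block 561.6 118.1 109.8 50.0 -2.8 106.6 1.7 1869.0
top scr 682.0 173.6 185.8 38.1 87.6 24.3 5.8 893.0
top tape 689.3 -143.3 75.9 35.9 88.5 58.0 14.6 790.0
side block 522.1 116.4 52.1 35.0 -88.6 106.3 3.2 201.0
side scr 682.6 171.0 181.7 35.8 89.8 22.8 6.2 271.0
side tape 688.0 -150.8 65.2 36.0 88.5 44.7 17.2 900.0
```

View pics/f.png

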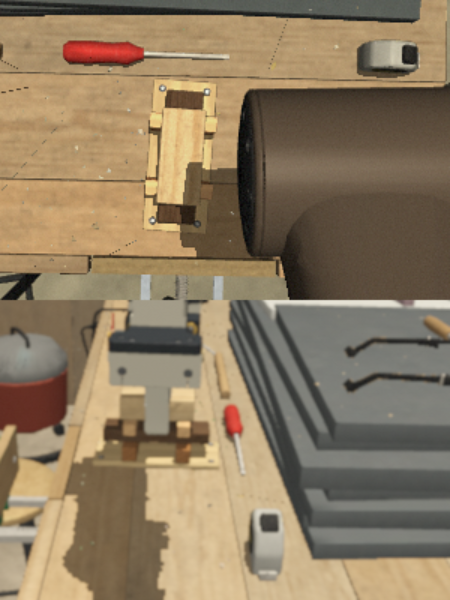

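The full stack stands square on the stand: in the top half the block is at (180,155), and in the side half it is at (157,402). The block is within 1 mm of the stand centre, the screwdriver and tape haven't moved, and the hand is clear.

```bash
python3 -c "
from plant import workorder
print(workorder.close_job())"
```

```text
the job is handed in; nothing more can be done
None
```

The job is handed in at about 26 s: the board, two sticks and block are stacked in order and square on the stand, each within about 1.5 mm of its place by the cameras, with the screwdriver and tape measure unmoved.

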